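Put the hand sander in the tool tote and hang the tote up

ROBOT

A 6-joint arm with a two-finger parallel gripper is mounted at the origin on the work surface. World frame = base frame: x ahead of the robot, y to its left, z up, the work surface at z = 0. Lengths are in m, angles in rad, forces in N, time in s.
With the tool pointing down it reaches from about 0.4 to 0.825 m from the base axis. Payload 7 kg.
Tool frame: the origin (TCP) lies between the finger pads; the fingertips stand 8 mm ahead of it and the grasp point (between the pads) lies 11 mm behind it (arm.finger_overhang is the distance from the TCP to the fingertips, in m); z points along the fingers, y is the line along which they close (so a half turn about z gives the same grasp; the last joint's range is limited). The gripper opens to 88 mm and grips with 3 to 60 N. Pads are 19 mm wide; open, the fingers measure 130 mm over their backs; the gripper's body (78 mm by 193 mm) begins 47 mm behind the grasp point.
Start: joints at [-0.878, 0.359, 0.012, 0, -1.224, -0.288], TCP at [0.266, -0.62, 0.235] pointing down, gripper open.
Joint ranges: [-3.07, 3.07], [-1.43, 2.12], [-1.02, 1.25], [-3.03, 1.67], [-3.05, -0], [-3.03, 3.03]. Speed limits (rad/s): [2.39, 2.39, 3.01, 3.14, 3.14, 3.14].

INTERFACE

Orientations are given as [roll, pitch, yaw] about the fixed x, y, z axes, in that order (R = Rz(yaw) Ry(pitch) Rx(roll)).
In Python, from station import arm gives the robot as it stands.
- The arm moves only by the tool move_arm, never from a script. Its argument "rows" is text: rows parted by semicolons, each of 7 numbers parted by spaces: the turn, a rotation vector about the tool's x, y, z in degrees, then the shift along the tool's x, y, z in m, then the finger opening in m, from 0 to 0.0876. A call has 1 to 8 rows; each row shifts and turns the commanded pose from where the row before left it, along the tool's axes as they then stand; what a row does not reach is not made up. A row lasts 1/8 s, in which the tool goes at most 62.5 mm and 10.7 degrees, less where a joint would pass 70% of its speed; a pose out of reach is approached as far as the arm can. A call is refused whole if a number of a shift passes 0.0625 or a number of a turn 10.7, either way. A call with a gripper value outside its range is refused whole. The fingers move at their own pace and stop on an object; "squeeze" is the grip in N (left out, the last holds). Time passes only in rows, so rows that do not move let the fingers close. It gives the time, the measured TCP pose, the force, the opening and the grip force at its end, in the units of the state.
- arm.get_state(): the state, without advancing time (a new reading comes with each control period).
- arm.grab_frame(name): name is "scene" or "top" or "wrist"; returns (picture, depth): 420x560x3 uint8, blue, green, red; 420x560 float32, m along the optical axis (not along the pixel's ray), 0 where there is no reading.
- arm.camera_model(name): a dict with "mtx" (3x3 intrinsics, pixels), "camera_from_world" (4x4, takes a point from world to camera coordinates); the wrist camera has in their place "mount" (4x4, takes a point from camera to tool coordinates, whose origin is the TCP and whose axes are the flange's). Camera axes: x right, y down, z forward; pixel columns grow to the right and rows downward; lengths in m; the calibration is good to about 2 mm. A picture is of the moment at which its call begins: read the wrist's pose just before it. camera_model takes no time and is no camera call.
- arm.job_done(): hands the job in; it is judged then, once.
The state is a dict: "t": time; "q": joint angles; "qd": joint speeds; "joint_efforts": joint torques, N m; "eef_pos": TCP position; "ee_rot": TCP orientation; "force": force on the tool from outside, world axes, zero at the start; "moment": the same for the moment, N m; "width": finger opening in m; "gripper_force": force on a finger pad.
Only numpy, scipy, OpenCV 4.12 (cv2) and the standard library are available. Lean on these libraries where they do the work, as an engineer would, in place of code of your own. Each camera call takes 0.05 s, during which the arm holds its last target. There are 200 camera calls.

TASK

Set the wooden hand sander inside the plywood tool tote while the tote stands on the bench. Then hang the tote by its handle on the double hook under the rack's shelf, handle bar across both prongs behind their upturned tips, so that it comes to hang still with the sander in it. Do not push the other things on the bench about.

Things in the scene. Friction and masses are not known exactly. Their poses are not given: they have to be found in the camera images.
- tote: Plywood tool tote (loose, about 0.6 kg): open tray 180 mm along x, 130 along y, 45 high, walls and floor 5 thick. Over its middle a rigid arched steel handle of 10 mm round bar: uprights at y = +-61 mm, level bar along y, straight to y = +-49, its centre line 110 mm above the underside. The sander fits on either side of the bar. Origin: centre of the underside, z up. Same after half a turn.
- tote_bar (a point): Middle of the tote's level handle bar, on its centre line (110 mm above the tote's underside); axes as the tote's, the bar along y.
- sander: Wooden hand sander (loose, about 0.11 kg): flat pale sole 80 mm along x, 50 mm along y, 14 mm thick, and on it a dark upright gripping ridge 70 mm along x and 22 mm wide along y, its top 59 mm above the underside. Origin: centre of the underside, z up.
- rack: Fixed steel rack on the bench, open front towards the robot (its -x). Origin on the bench between two posts (20 mm square, x = 5, y = +-125 mm, feet 70 x 50 mm, 12 high). They carry a crossbar (12 x 16 mm section, x = 5 mm, underside 153 mm up) with the double hook, and above it a plywood shelf (see the points).
- tips (a point): Midway between the ends of the hook's two upturned tips, at the height of their tops (176 mm above the bench, 86 mm in front of the rack's origin). The two round prongs, 10 mm thick, at y = +-36 mm, run level from the crossbar (centre line 155 mm up) to 74 mm in front of the origin, then turn up to these tips.
- shelf_edge (a point): Middle of the shelf's lower front edge. The board (16 mm thick, underside 350 mm up) reaches from here 100 mm back and 145 mm to either side, right above the hook: a hand pointing straight down does not fit there, lean it back towards the rack's front by 30 to 45 degrees. Small pots stand on it.
- hook (a point): Midway between the prongs, 40 mm out from the rack's origin towards its front and 165 mm above the bench, where the middle of the handle bar's centre line lies when it rests on both prongs; axes as the rack's (x away from the front, y along the crossbar). The bar may rest anywhere from 36 mm in front of to 36 mm behind it. Let go, the tote swings for some 3 s.
- maquette: Bystander: terracotta clay torso 240 mm tall with a steel rod on top, on a 120 mm square board. Origin under its centre.
- cast: Bystander: plaster torso 320 mm tall on a 120 mm square base. Origin under its centre.
- bowl: Bystander: blue plastic bowl, 130 mm across, 55 mm high. Origin under its centre.
- mug: Bystander: white mug, 76 mm across, 90 mm high. Origin under its centre.
- jar: Bystander: glass jar, 56 mm across, 100 mm high. Origin under its centre.
- stick: Bystander: flat wooden modelling tool lying down, along its x from -75 to 110 mm, 26 mm wide, 8 mm thick. Origin at the underside.
- lump: Bystander: lump of clay, 90 x 75 mm, 80 mm high. Origin under its centre.
Not all that is in view belongs to the job. Leave any red or yellow look-alike of the tote alone.

How it is judged:
On the way:
1. the sander has been put down inside the tote, the tote standing on the bench (x of sander in the frame of tote between -0.085 and 0.085 m and y of sander in the frame of tote between -0.06 and 0.06 m and z of sander in the frame of tote between -0.005 and 0.03 m and height (world z) of tote below 0.01 m and angle between tote's own z axis and vertical below 0.1 rad and contact force between the fingers and sander below 0.3 N and linear speed of sander below 0.03 m/s), for 0.2 s.
At the end, for the whole second after the job is handed in: The tote hangs still and level (tilt under 0.3 rad) by its bar across both prongs, its weight on the rack: middle of the bar within 36 mm along the prongs, 25 mm sideways and 8 mm in height of the hook point, bar within 0.3 rad of the crossbar's direction; the sander at rest inside the tray (x of tote_bar in the frame of hook between -0.036 and 0.036 m and y of tote_bar in the frame of hook between -0.025 and 0.025 m and z of tote_bar in the frame of hook between -0.008 and 0.008 m and x of sander in the frame of tote between -0.085 and 0.085 m and y of sander in the frame of tote between -0.06 and 0.06 m and z of sander in the frame of tote between -0.005 and 0.03 m and contact force between tote and rack above 2 N and angle between tote's own z axis and vertical below 0.3 rad and angle between the y axis of tote and the y axis of rack, either way round below 0.3 rad and linear speed of each of tote, sander below 0.05 m/s and angular speed of tote below 0.5 rad/s); the robot touches nothing.
It fails at once if another thing on the bench was moved by more than 30 mm (distance of any of maquette, cast, bowl, mug, jar, stick, lump from where it was at the start of the episode above 0.03 m).
It also fails if it takes over 72 s, if anything falls off the work surface, if the arm or the gripper's body presses on something with over 40 N, if the wrist force passes 120 N, or if a joint passes its speed limit or range.

## Working session

There is one attempt and no reset: what is moved stays moved. The work goes in short steps, Python scripts to look and compute and a tool call to move; the robot and the scene stay as the last step left them, time stands still between calls to the robot, and variables do not carry over. Pictures are saved under pics/ and viewed, at most 14 in all, crops included, and the job is handed in when it is done.

Besides the shell and the picture viewer there is one more tool, called after "Emit:" in YAML: its name, and indented under it one key for each argument. move_arm: Moves the arm, as the interface text tells. Its arguments: {"type":"object","properties":{"rows":{"type":"string"},"squeeze":{"type":"number"}},"required":["rows"]}

```bash
ls; mkdir -p pics
python3 - <<'E'
from station import arm
import cv2,numpy as np
for n in ("scene","top"):
    p,d=arm.grab_frame(n); cv2.imwrite(f"pics/{n}0.png",p); np.savez(f"pics/{n}0.npz",p=p,d=d)
    m=arm.camera_model(n); print(n,np.round(m["mtx"],1).tolist(),np.round(m["camera_from_world"],3).tolist())
print(arm.camera_model("wrist")["mount"].round(3).tolist()); print(arm.get_state())
E
```

```text
pics
scene [[426.6, 0.0, 278.1], [0.0, 426.6, 211.5], [0.0, 0.0, 1.0]] [[0.581, 0.814, 0.006, -0.307], [0.47, -0.329, -0.819, -0.038], [-0.665, 0.478, -0.574, 1.735], [0.0, 0.0, 0.0, 1.0]]
top [[492.0, 0.0, 284.0], [0.0, 492.0, 214.1], [0.0, 0.0, 1.0]] [[0.008, -1.0, 0.006, 0.041], [-0.994, -0.009, -0.105, 0.467], [0.106, -0.005, -0.994, 1.733], [0.0, 0.0, 0.0, 1.0]]
[[-0.0, -0.952, -0.305, 0.083], [1.0, 0.0, -0.002, 0.0], [0.002, -0.305, 0.952, -0.15], [0.0, 0.0, 0.0, 1.0]]
{'t': 0.1, 'q': array([-8.77870630e-01,  3.59302199e-01,  1.11541787e-02, -2.89108441e-04,
       -1.22409978e+00, -2.88101331e-01]), 'qd': array([-1.22592314e-03, -3.05347098e-05,  3.21979991e-03,  1.97256250e-03,
       -1.86997398e-03,  1.33312493e-03]), 'joint_efforts': array([-1.50765412e-03, -5.84163094e+01,  2.93750703e+01,  7.01554611e+00,
        1.01432719e-02, -8.13707015e-05]), 'eef_pos': array([ 0.26565853, -0.62006495,  0.23372993]), 'ee_rot': array([ 3.14012377e+00, -1.51852580e-04, -2.73686661e+00]), 'force': array([ 0.84416679, -0.80864805, -0.38364928]), 'moment': array([-0.00730833, -0.05924251, -0.05527483]), 'gripper_force': 0.0, 'width': 0.08750728618429009}
```

View pics/scene0.png

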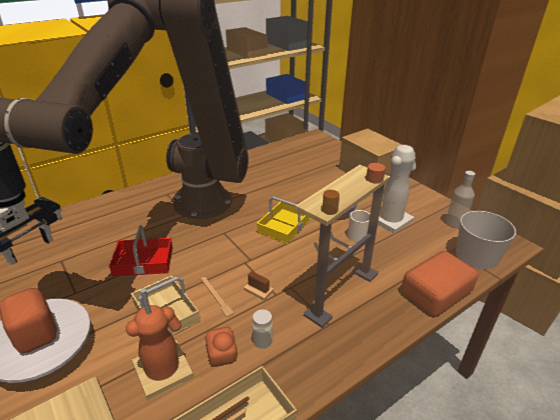

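View pics/top0.png

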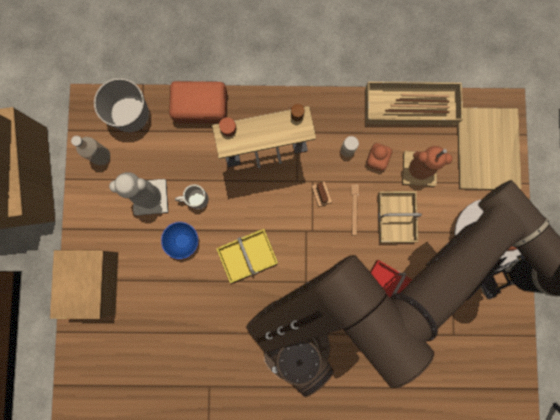

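The scene view shows the plywood tote near (165,300) beside the maquette, with the sander at (258,282) and the rack at (345,230). In the top view the tote is at (398,218), the sander at (321,193), the rack shelf at (264,132) and the stick at (355,210). The yellow and red totes are decoys.

```bash
cat > h.py <<'E'
from station import arm
import numpy as np, cv2
from scipy.spatial.transform import Rotation as R
def cloud(n,d):
    m=arm.camera_model(n); K=m["mtx"]; T=np.linalg.inv(m["camera_from_world"])
    v,u=np.indices(d.shape); P=np.stack([(u-K[0,2])/K[0,0]*d,(v-K[1,2])/K[1,1]*d,d],-1)
    return P@T[:3,:3].T+T[:3,3]
def rect(X):
    (c,s,a)=cv2.minAreaRect((X[:,:2]*1000).astype(np.float32)); return np.round(c,1),np.round(s,1),round(a,1)
def load(n,k=0):
    z=np.load(f"pics/{n}{k}.npz"); return z["p"],cloud(n,z["d"])
E
cat > a.py <<'E'
from h import *
p,W=load("top")
def box(r,c,z0,z1):
    X=W[r[0]:r[1],c[0]:c[1]].reshape(-1,3); return X[(X[:,2]>z0)&(X[:,2]<z1)]
for name,r,c,z0,z1 in [("bench",(230,260),(320,345),-1,1),("tote wall",(188,248),(374,420),.035,.055),("tote bar",(188,248),(374,425),.095,.13),
  ("sander sole",(176,212),(308,334),.007,.02),("sander top",(176,212),(308,334),.045,.07),("stick",(178,240),(345,362),.004,.015),("shelf",(95,165),(205,325),.355,.375),
  ("prongs",(140,200),(225,310),.145,.18),("tips",(140,200),(225,310),.166,.185),("crossbar",(130,170),(215,320),.16,.2),("maq",(140,190),(400,455),.004,.3),("lump",(140,175),(362,395),.01,.1),("jar",(130,162),(338,362),.01,.12)]:
    X=box(r,c,z0,z1); print(name,len(X),(X.mean(0).round(3),X.max(0)[2].round(3),rect(X)) if len(X)>3 else "")
big=cv2.resize(p[90:260,215:460],None,fx=3.2,fy=3.2,interpolation=cv2.INTER_CUBIC); cv2.imwrite("pics/c1.png",big)
p,W=load("scene")
for name,r,c,z0,z1 in [("s bar",(270,320),(125,200),.095,.125),("s wall",(270,335),(130,205),.035,.055),("s sander",(260,305),(240,280),.045,.07),("s sole",(260,305),(240,280),.008,.02),("s prong",(215,290),(300,350),.14,.18)]:
    X=box(r,c,z0,z1); print(name,len(X),(X.mean(0).round(3),X.max(0)[2].round(3),rect(X)) if len(X)>3 else "")
E
python3 a.py
```

```text
bench 744 (array([ 0.361, -0.128,  0.002]), np.float64(0.773), (array([ 355.3, -122.8]), array([ 99.8, 117.8]), 89.7))
tote wall 300 (array([ 0.458, -0.358,  0.043]), np.float64(0.055), (array([ 458.7, -359. ]), array([179.3, 136. ]), 1.3))
tote bar 103 (array([ 0.459, -0.357,  0.112]), np.float64(0.123), (array([ 459.7, -359.8]), array([ 10. , 128.2]), 1.5))
sander sole 167 (array([ 0.538, -0.088,  0.012]), np.float64(0.02), (array([544.8, -88.2]), array([128.2,  87.5]), 0.3))
sander top 125 (array([ 0.542, -0.09 ,  0.058]), np.float64(0.068), (array([542.9, -89.8]), array([69.7, 21.2]), 20.5))
stick 305 (array([ 0.493, -0.207,  0.007]), np.float64(0.014), (array([ 493.9, -204.1]), array([ 58.6, 219.5]), 89.5))
shelf 2984 (array([0.667, 0.105, 0.365]), np.float64(0.375), (array([672.7, 107.5]), array([103.3, 290.3]), 12.2))
prongs 96 (array([0.642, 0.102, 0.161]), np.float64(0.18), (array([640.8, 100.1]), array([58.1, 81.3]), 13.1))
tips 19 (array([0.619, 0.098, 0.174]), np.float64(0.183), (array([639.6, 100.5]), array([54.8, 78.3]), 12.0))
crossbar 46 (array([0.632, 0.1  , 0.167]),
[... 307 characters left out ...]
ar 275 (array([ 0.701, -0.182,  0.08 ]), np.float64(0.109), (array([ 700. , -184.8]), array([63.6, 51.7]), 0.1))
s bar 157 (array([ 0.465, -0.355,  0.112]), np.float64(0.12), (array([ 464.5, -357.7]), array([130.9,  12.9]), 89.9))
s wall 370 (array([ 0.451, -0.339,  0.044]), np.float64(0.054), (array([ 462.8, -356.2]), array([186.4, 133.3]), 1.2))
s sander 185 (array([ 0.55 , -0.09 ,  0.057]), np.float64(0.065), (array([547. , -88.2]), array([70.2, 26.1]), 17.9))
s sole 184 (array([ 0.559, -0.097,  0.015]), np.float64(0.02), (array([ 564.4, -101.8]), array([90.4, 67.9]), 52.1))
s prong 438 (array([0.705, 0.062, 0.164]), np.float64(0.179), (array([676.5,  60.5]), array([101.7, 180.2]), 14.4))
```

View pics/c1.png

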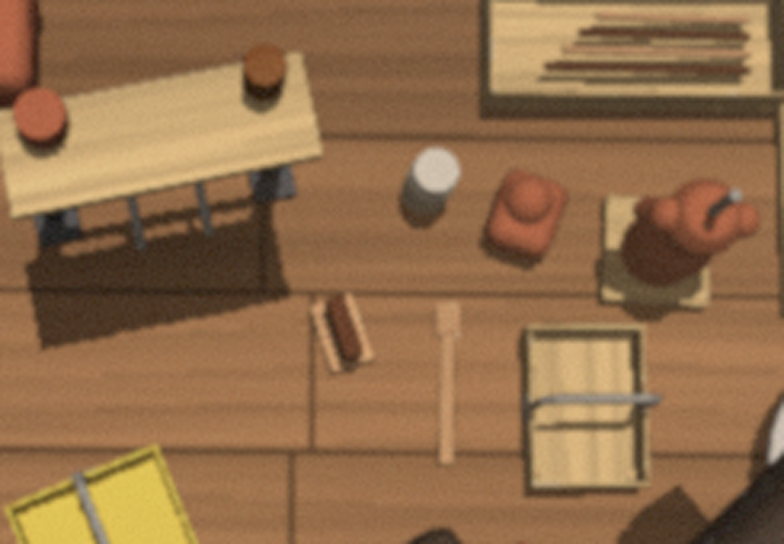

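The crop shows the tote at crop (587,405), with its bar running horizontally in the image (world y). The sander is at crop (341,332), and the hook's two tips are at crop (140,247) and (208,232).

```bash
cat > b.py <<'E'
from h import *
for n in("top","scene"):
    p,W=load(n); hsv=cv2.cvtColor(p,cv2.COLOR_BGR2HSV)
    for nm,lo,hi in (("red",(0,200,60),(6,255,255)),("clay",(4,90,60),(14,215,255))):
        m=cv2.inRange(hsv,lo,hi)>0
        X=W[m]
        for bx in ((.15,.42,-.5,-.15),(.5,.72,-.55,-.36)):
            Y=X[(X[:,0]>bx[0])&(X[:,0]<bx[1])&(X[:,1]>bx[2])&(X[:,1]<bx[3])&(X[:,2]>.02)&(X[:,2]<.3)]
            if len(Y)>20: print(n,nm,len(Y),np.percentile(Y,[1,99],0).round(3).tolist(),rect(Y))
# tips by rays at z=.17
m=arm.camera_model("top");K=m["mtx"];T=np.linalg.inv(m["camera_from_world"])
def ray(u,v,z):
    d=T[:3,:3]@np.linalg.solve(K,[u,v,1]);o=T[:3,3];return (o+d*(z-o[2])/d[2]).round(4)
a,b=ray(258.75,166.8,.172),ray(280,162.3,.172);print("tips",a,b,(a+b)/2,np.linalg.norm(a-b),np.degrees(np.arctan2(a[1]-b[1],a[0]-b[0]))-90)
p,W=load("top")
X=W[140:185,220:312].reshape(-1,3)
for z0,z1 in((.145,.19),(.006,.02)):
    Y=X[(X[:,2]>z0)&(X[:,2]<z1)]
    c,s=np.cos(np.radians(12.2)),np.sin(np.radians(12.2))
    L=np.c_[Y[:,0]*c+Y[:,1]*s,-Y[:,0]*s+Y[:,1]*c,Y[:,2]]
    print(z0,np.percentile(L,[1,50,99],0).round(4).tolist()); 
    if z0>.1:
        h=L[:,1]>-.036; print(L[h].min(0),L[h].mean(0),L[~h].min(0),L[~h].mean(0))
    else:
        h=L[:,1]>-.036; print(L[h].min(0),L[h].max(0),L[~h].min(0),L[~h].max(0))
s=W[95:165,205:325].reshape(-1,3);s=s[(s[:,2]>.355)&(s[:,2]<.375)];L=np.c_[s[:,0]*c+s[:,1]*s_ if 0 else s[:,0]*c+s[:,1]*np.sin(np.radians(12.2)),-s[:,0]*np.sin(np.radians(12.2))+s[:,1]*c]
print("shelf rackframe",np.percentile(L,[.5,99.5],0).round(4).tolist())
# posts from scene
p,W=load("scene"); X=W.reshape(-1,3); L=np.c_[X[:,0]*c+X[:,1]*np.sin(np.radians(12.2)),-X[:,0]*np.sin(np.radians(12.2))+X[:,1]*c,X[:,2]]
q=(L[:,0]>.6)&(L[:,0]<.76)&(L[:,1]>-.2)&(L[:,1]<.13)&(L[:,2]>.2)&(L[:,2]<.33)
for h in(L[q&(L[:,1]<-.1)],L[q&(L[:,1]>.03)]): print("post",len(h),np.percentile(h,[3,50,97],0).round(4).tolist())
E
python3 b.py
```

```text
top clay 56 [[0.207, -0.399, 0.022], [0.306, -0.277, 0.118]] (array([ 250.8, -329.2]), array([131.8,  64.4]), 54.3)
top clay 932 [[0.595, -0.495, 0.031], [0.672, -0.388, 0.253]] (array([ 642.3, -441.7]), array([100.3,  90.9]), 39.6)
scene red 648 [[0.151, -0.435, 0.021], [0.309, -0.229, 0.05]] (array([ 211.3, -329.8]), array([180.5, 137.8]), 59.2)
scene clay 30 [[0.15, -0.439, 0.021], [0.307, -0.219, 0.115]] (array([ 209.5, -330.1]), array([184.2, 129.2]), 61.6)
scene clay 2742 [[0.623, -0.495, 0.029], [0.686, -0.391, 0.221]] (array([ 631.7, -422. ]), array([100.8, 152. ]), 29.3)
tips [0.6073 0.1311 0.172 ] [0.6231 0.061  0.172 ] [0.6152  0.09605 0.172  ] 0.0718585415938843 12.70177557468449
0.145 [[0.619, -0.0778, 0.1482], [0.6483, -0.0063, 0.1593], [0.6746, 0.003, 0.182]]
[ 0.61899086 -0.00634326  0.14801762] [ 0.64829805 -0.00149922  0.16134717] [ 0.61905081 -0.07841284  0.14818995] [ 0.6479408  -0.07309372  0.16115063]
0.006 [[0.5763, -0.1863, 0.0061], [0.6816, -0.0347, 0.0094], [0.7112, 0.1294, 0.0192]]
[ 0.59175471 -0.03535018  0.00605025] [0.71282473 0.14287496 0.01995413] [ 0.5628385  -0.18711732  0.00602638] [ 0.71281071 -0.03776353  0.01962043]
shelf rackframe [[0.6294, -0.1803], [0.7293, 0.1063]]
post 423 [[0.7074, -0.1718, 0.2048], [0.7227, -0.1686, 0.2695], [0.7272, -0.1513, 0.3265]]
post 342 [[0.7071, 0.0771, 0.2039], [0.7212, 0.0812, 0.2658], [0.7273, 0.0987, 0.3237]]
```

```bash
cat >> h.py <<'E'
def down(yaw,lean=0,head=0):
    """tool down with tool x at yaw (deg); lean: approach tips outward along heading head (deg)"""
    B=R.from_euler("xyz",[180,0,yaw],degrees=True)
    ax=np.array([-np.sin(np.radians(head)),np.cos(np.radians(head)),0])
    return R.from_rotvec(-ax*np.radians(lean))*B
def go(*wps,p=None,r=None):
    """waypoints (pos,R): prints per leg shift in tool axes at leg start and turn (after shift), deg"""
    s=arm.get_state()
    p=np.array(s["eef_pos"]) if p is None else p; r=R.from_euler("xyz",s["ee_rot"]) if r is None else r
    print("now t%.2f"%s["t"],p.round(4),np.degrees(s["ee_rot"]).round(1),"w",round(s["width"],4))
    for P,Q in wps:
        P=np.array(P); print(" shift",r.inv().apply(P-p).round(4)," turn",(r.inv()*Q).as_rotvec(degrees=True).round(2),
          "| turn-first shift",Q.inv().apply(P-p).round(4))
        p,r=P,Q
E
python3 -c "
from h import *
print(down(0,40,0).as_matrix()[:,2])
go(((.545,-.089,.20),down(-161)))"
```

```text
[ 6.42787610e-01 -1.22464680e-16 -7.66044443e-01]
now t0.10 [ 0.2657 -0.6201  0.2337] [ 179.9   -0.  -156.8] w 0.0875
 shift [-0.4659  0.3781  0.0342]  turn [ 0.08 -0.01  4.19] | turn-first shift [-0.437   0.4112  0.0337]
```

Emit:
move_arm:
  rows: "0 0 0 -0.045 0.036 0 0.0876;0 0 0 -0.045 0.036 0 0.0876;0 0 0 -0.045 0.036 0 0.0876;0 0 0 -0.045 0.036 0 0.0876;0 0 0 -0.045 0.036 0 0.0876;0 0 0 -0.045 0.036 0 0.0876;0 0 0 -0.045 0.036 0 0.0876;0 0 0 -0.045 0.036 0 0.0876"

```text
t: 1.1
eef_pos: [0.4837, -0.2121, 0.2345]
ee_rot: [3.141, 0.0, -2.737]
force: [1.1, -0.9, 0.4]
width: 0.0876
gripper_force: 0.0
```

Emit:
move_arm:
  rows: "0 0 0 -0.04 0.036 0.01 0.0876;0 0 0 -0.04 0.036 0.01 0.0876;0 0 0 -0.026 0.018 0.014 0.0876;0 0 4.2 0 0 0 0.0876;0 0 0 0 0 0 0.0876;0 0 0 0 0 0 0.0876"

```text
t: 1.85
eef_pos: [0.5451, -0.0897, 0.2006]
ee_rot: [3.142, 0.0, -2.809]
force: [0.1, -0.2, -0.9]
width: 0.0874
gripper_force: 0.0
```

```bash
cat > w.py <<'E'
from h import *
import sys
k=sys.argv[1]
s=arm.get_state(); p,d=arm.grab_frame("wrist"); m=arm.camera_model("wrist");K=m["mtx"]
Rt=R.from_euler("xyz",s["ee_rot"]).as_matrix(); M=np.eye(4);M[:3,:3]=Rt;M[:3,3]=s["eef_pos"];T=M@m["mount"]
v,u=np.indices(d.shape); P=np.stack([(u-K[0,2])/K[0,0]*d,(v-K[1,2])/K[1,1]*d,d],-1)@T[:3,:3].T+T[:3,3]
np.savez(f"pics/w{k}.npz",p=p,W=P,T=T,K=K,d=d); cv2.imwrite(f"pics/w{k}.png",p)
go()
E
python3 w.py 1
python3 - <<'E'
from h import *
W=np.load("pics/w1.npz")["W"];X=W.reshape(-1,3)
X=X[(abs(X[:,0]-.545)<.065)&(abs(X[:,1]+.089)<.06)]
for a,b in((.05,.066),(.009,.019)):
    Y=X[(X[:,2]>a)&(X[:,2]<b)];print(len(Y),Y.mean(0).round(4),rect(Y))
E
```

```text
now t1.90 [ 0.5451 -0.0898  0.2007] [-180.    0. -161.] w 0.0878
1810 [ 0.5435 -0.0887  0.0582] (array([545.4, -88.3]), array([69.4, 21.4]), 19.7)
2050 [ 0.541  -0.0895  0.0136] (array([545.5, -88.1]), array([79.7, 50. ]), 19.4)
```

View pics/w1.png

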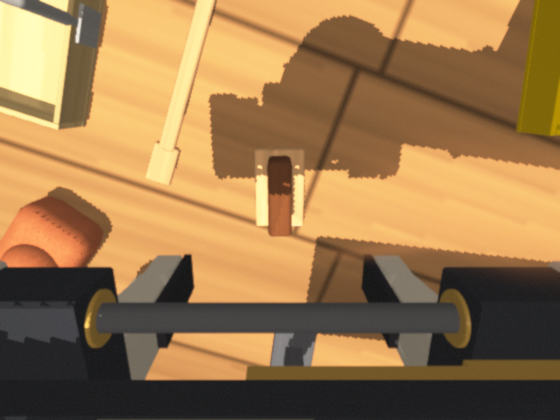

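The wrist view shows the sander at (280,195), upright and clear of its neighbours. Its measured size of 80 x 50 mm and heights of 14 and 58 mm match the given values.

```bash
python3 -c "
from h import *
go(((.531,-.093,.031),down(-160.5)))"
```

```text
now t1.90 [ 0.5451 -0.0898  0.2007] [-180.    0. -161.] w 0.0878
 shift [0.0144 0.0016 0.1697]  turn [-0.    0.01 -0.47] | turn-first shift [0.0144 0.0017 0.1697]
```

Emit:
move_arm:
  rows: "0 0 -0.5 0.014 0.002 0.03 0.0876;0 0 0 0 0 0.04 0.06;0 0 0 0 0 0.04 0.06;0 0 0 0 0 0.03 0.06;0 0 0 0 0 0.02 0.06;0 0 0 0 0 0.0097 0.06;0 0 0 0 0 0 0.06;0 0 0 0 0 0 0.01"
  squeeze: 15

```text
t: 2.9
eef_pos: [0.5321, -0.0922, 0.0318]
ee_rot: [-3.141, 0.001, -2.801]
force: [-0.2, -0.4, -0.3]
width: 0.0545
gripper_force: 0.0
```

Emit:
move_arm:
  rows: "0 0 0 0 0 0 0.01;0 0 0 0 0 0 0.01;0 0 0 0 0 0 0.01;0 0 0 0 0 0 0.01;0 0 0 0 0 -0.01 0.01;0 0 0 0 0 -0.03 0.01;0 0 0 0 0 -0.05 0.01;0 0 0 0 0 -0.05 0.01"

```text
t: 3.9
eef_pos: [0.531, -0.0922, 0.1727]
ee_rot: [3.142, -0.001, -2.801]
force: [1.2, -0.0, -0.9]
width: 0.0218
gripper_force: 15.0
```

```bash
python3 -c "
from h import *
go(((.408,-.359,.19),down(-178.6)))"
```

```text
now t3.90 [ 0.531  -0.0922  0.1727] [ 180.    -0.  -160.5] w 0.0218
 shift [ 0.205  -0.2105 -0.0172]  turn [-0.   -0.03 18.1 ] | turn-first shift [ 0.1294 -0.2637 -0.0173]
```

Emit:
move_arm:
  rows: "0 0 0 0.034 -0.035 -0.008 0.01;0 0 0 0.034 -0.035 -0.008 0.01;0 0 0 0.034 -0.035 0 0.01;0 0 0 0.034 -0.035 0 0.01;0 0 0 0.034 -0.035 0 0.01;0 0 0 0.035 -0.036 0 0.01;0 0 9 0 0 0 0.01;0 0 9 0 0 0 0.01"

```text
t: 4.9
eef_pos: [0.4077, -0.3601, 0.1872]
ee_rot: [3.141, -0.0, -3.123]
force: [-0.4, 0.1, -0.6]
width: 0.0218
gripper_force: 15.0
```

Emit:
move_arm:
  rows: "0 0 0 0 0 0 0.01;0 0 0 0 0 0 0.01"

```text
t: 5.15
eef_pos: [0.4086, -0.3593, 0.1871]
ee_rot: [-3.142, 0.0, -3.112]
force: [-0.5, 0.7, -1.0]
width: 0.0222
gripper_force: 15.0
```

```bash
python3 w.py 2
python3 - <<'E'
from h import *
W=np.load("pics/w2.npz")["W"];X=W.reshape(-1,3)
X=X[(abs(X[:,0]-.46)<.12)&(abs(X[:,1]+.358)<.085)]
for a,b in((.036,.052),(.1,.122)):
    Y=X[(X[:,2]>a)&(X[:,2]<b)];print(len(Y),Y.mean(0).round(4),rect(Y),np.percentile(Y,[1,99],0).round(4).tolist())
E
```

```text
now t5.20 [ 0.4086 -0.3593  0.1871] [-180.     0.  -178.3] w 0.0219
2479 [ 0.4015 -0.3597  0.0436] (array([ 424.7, -359.2]), array([104.6, 135.9]), 1.1) [[0.3719, -0.4247, 0.0362], [0.4624, -0.2938, 0.0494]]<stdin>:5: RuntimeWarning: Mean of empty slice.
  ret = um.true_divide(
Traceback (most recent call last):
IndexError: index -1 is out of bounds for axis 0 with size 0
```

View pics/w2.png

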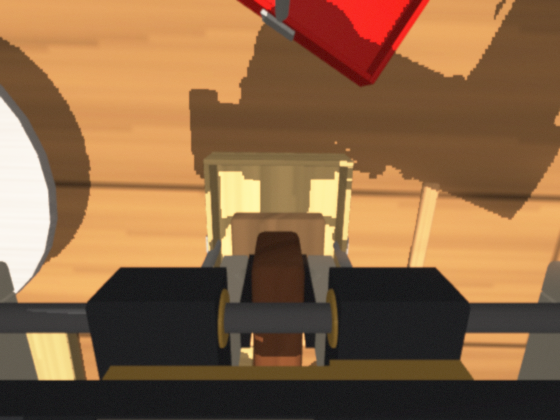

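The wrist view shows the sander held above the tote's robot-side half, centred between the side walls at about columns 212 and 345. The tote's near wall is at x≈0.371 m and y is centred at -0.359 m, so I'm lowering here.

Emit:
move_arm:
  rows: "0 0 0 0 0 0.03 0.01;0 0 0 0 0 0.04 0.01;0 0 0 0 0 0.03 0.01;0 0 0 0 0 0.025 0.01;0 0 0 0 0 0.015 0.01;0 0 0 0 0 0.0085 0.01;0 0 0 0 0 0 0.01;0 0 0 0 0 0 0.01"

```text
t: 6.2
eef_pos: [0.4092, -0.3596, 0.039]
ee_rot: [-3.141, 0.001, -3.115]
force: [1.7, 0.2, 0.5]
width: 0.022
gripper_force: 15.0
```

Emit:
move_arm:
  rows: "0 0 0 0 0 0.002 0.01;0 0 0 0 0 0 0.036;0 0 0 0 0 0 0.036;0 0 0 0 0 0 0.036;0 0 0 0 0 0 0.036;0 0 0 0 0 -0.02 0.036;0 0 0 0 0 -0.04 0.036"

```text
t: 7.08
eef_pos: [0.4073, -0.3589, 0.0955]
ee_rot: [3.14, -0.004, -3.116]
force: [1.1, -0.3, 0.2]
width: 0.036
gripper_force: 0.0
```

Emit:
move_arm:
  rows: "0 0 0 0 0 -0.05 0.06;0 0 0 0 0 -0.05 0.0876;0 0 0 0.03 0 -0.02 0.0876;0 0 0 0.02 0 0 0.0876;0 0 0 0 0 0 0.0876"

```text
t: 7.7
eef_pos: [0.357, -0.3604, 0.2157]
ee_rot: [3.141, -0.0, -3.117]
force: [-0.2, 1.0, -0.5]
width: 0.0807
gripper_force: 0.0
```

```bash
python3 w.py 3
python3 - <<'E'
from h import *
W=np.load("pics/w3.npz")["W"];X=W.reshape(-1,3)
X=X[(abs(X[:,0]-.46)<.12)&(abs(X[:,1]+.358)<.085)]
for a,b in((.036,.052),(.1,.122),(.056,.075),(.012,.024)):
    Y=X[(X[:,2]>a)&(X[:,2]<b)];print(len(Y),len(Y) and (Y.mean(0).round(4),rect(Y),np.percentile(Y,[1,99],0).round(4).tolist()))
# plans: lean grasp of bar
g=lambda P,Q:np.array(P)+Q.apply([0,0,.011])
Q=down(-88.6,40,1.4); print(Q.as_matrix().round(3))
go((g((.32,-.361,.25),Q),Q)); Q2=down(91.4,40,1.4); go((g((.32,-.361,.25),Q2),Q2))
E
```

```text
now t7.75 [ 0.3577 -0.3606  0.2156] [ 180.    -0.  -178.6] w 0.0838
3219 (array([ 0.4532, -0.3584,  0.0431]), (array([ 463.6, -358.3]), array([180.8, 136.1]), 1.1), [[0.373, -0.424, 0.0362], [0.553, -0.2927, 0.05]])
0 0
1018 (array([ 0.4492, -0.359 ,  0.0637]), (array([ 448.3, -358.4]), array([ 41.8, 131.1]), 0.2), [[0.428, -0.4222, 0.0568], [0.4676, -0.2944, 0.0742]])
2909 (array([ 0.4633, -0.3584,  0.0184]), (array([ 461.9, -358.1]), array([177.3, 128.7]), 1.0), [[0.3729, -0.4194, 0.0122], [0.5503, -0.2978, 0.0237]])
[[ 0.024 -0.766  0.643]
 [-1.    -0.019  0.016]
 [ 0.    -0.643 -0.766]]
now t7.75 [ 0.3577 -0.3606  0.2156] [ 180.    -0.  -178.6] w 0.0838
 shift [ 0.0306  0.0005 -0.026 ]  turn [ 31.37 -31.29 -85.96] | turn-first shift [-0.0005  0.0067 -0.0396]
now t7.75 [ 0.3577 -0.3606  0.2156] [ 180.    -0.  -178.6] w 0.0838
 shift [ 0.0306  0.0005 -0.026 ]  turn [-31.3  -31.37  86.01] | turn-first shift [ 0.0005 -0.0067 -0.0396]
```

View pics/w3.png

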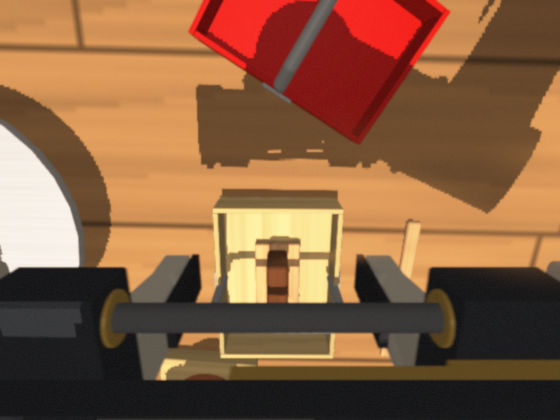

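The wrist view shows the sander standing inside the tote at (278,272), in the robot-side half and clear of the walls.

```bash
python3 -c "
from h import *
print(np.degrees(arm.get_state()['q']).round(1))"
```

```text
[-23.1   5.6 -21.6  -0.  -62.9 -65.5]
```

Emit:
move_arm:
  rows: "0 0 -10 0 0 -0.01 0.0876;0 0 -10 0 0 -0.01 0.0876;0 0 -10 0 0 0 0.0876;0 0 -10 0 0 0 0.0876;0 0 -10 0 0 0 0.0876;0 0 -10 0 0 0 0.0876;0 0 -10 0 0 0 0.0876;0 0 -10 0 0 0 0.0876"

```text
t: 8.75
eef_pos: [0.3588, -0.3606, 0.2349]
ee_rot: [3.139, 0.001, -1.713]
force: [-1.0, -1.3, -0.5]
width: 0.0873
gripper_force: 0.0
```

Emit:
move_arm:
  rows: "0 0 -10 0 0 0 0.0876;10 0 0 0 0 0 0.0876;10 0 0 0 0 0 0.0876;10 0 0 0 0 0 0.0876;10 0 0 0 0 0 0.0876;0 0 0 0 0 0 0.0876;0 0 0 0 0 0 0.0876;0 0 0 0 0 0 0.0876"

```text
t: 9.75
eef_pos: [0.3582, -0.3592, 0.2346]
ee_rot: [-2.473, 0.005, -1.541]
force: [-0.4, 0.7, -0.1]
width: 0.0878
gripper_force: 0.0
```

```bash
python3 w.py 4
python3 - <<'E'
from h import *
W=np.load("pics/w4.npz")["W"];X=W.reshape(-1,3)
X=X[(abs(X[:,0]-.46)<.12)&(abs(X[:,1]+.358)<.085)]
for a,b in((.036,.052),(.1,.122),(.058,.075)):
    Y=X[(X[:,2]>a)&(X[:,2]<b)];print(len(Y),len(Y) and (Y.mean(0).round(4),rect(Y),np.percentile(Y,[1,99],0).round(4).tolist()))
Q=down(-88.9,40,1.1); d=Q.apply([0,0,1]);bar=np.array([.462,-.3585,.11])
go((bar-.12*d,Q),(bar+.008*d,Q))
print(np.degrees(arm.get_state()['q']).round(1))
E
```

```text
now t9.80 [ 0.3584 -0.359   0.2347] [-141.6    0.3  -88.2] w 0.0874
3685 (array([ 0.4457, -0.3607,  0.0429]), (array([ 463.2, -359.7]), array([180.9, 132.9]), 1.1), [[0.3726, -0.4245, 0.0362], [0.5525, -0.2939, 0.051]])
1398 (array([ 0.4611, -0.3638,  0.1114]), (array([ 462.5, -358.9]), array([ 10.2, 129.4]), 0.6), [[0.4574, -0.4209, 0.1007], [0.4668, -0.2984, 0.1155]])
1314 (array([ 0.458 , -0.3602,  0.0634]), (array([ 460.7, -359.5]), array([ 65.3, 115.4]), 30.4), [[0.4278, -0.4231, 0.0586], [0.4922, -0.2963, 0.0736]])
now t9.80 [ 0.3584 -0.359   0.2347] [-141.6    0.3  -88.2] w 0.0874
 shift [ 0.002  -0.0004  0.0421]  turn [1.65 0.63 0.32] | turn-first shift [0.0015 0.0008 0.0421]
 shift [-0.     0.     0.128]  turn [0. 0. 0.] | turn-first shift [-0.     0.     0.128]
[-48.1  -3.1 -23.6 -38.7 -49.7  70.1]
```

View pics/w4.png

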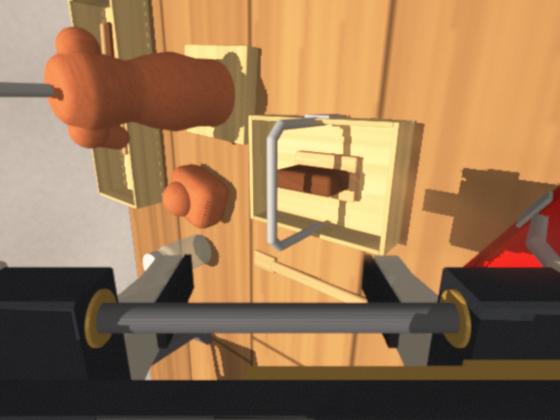

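The view shows the handle bar from (273,135) to (275,245) with the sander behind it. The measured bar centre is (0.4625,-0.359,0.110), as expected.

Emit:
move_arm:
  rows: "1.6 0.6 0.3 0.002 0.0005 0.02 0.028;0 0 0 0 0 0.03 0.028;0 0 0 0 0 0.03 0.028;0 0 0 0 0 0 0.028;0 0 0 0 0 0 0.028;0 0 0 0 0 0 0.028"
  squeeze: 45

```text
t: 10.55
eef_pos: [0.4083, -0.3606, 0.174]
ee_rot: [-2.442, -0.001, -1.553]
force: [0.3, 0.1, 0.7]
width: 0.0333
gripper_force: 0.0
```

Run:
```python
from h import *
Q=down(-88.9,40,1.1); d=Q.apply([0,0,1]);bar=np.array([.4625,-.3592,.11])
go((bar+.008*d,Q))
```

```text
now t10.55 [ 0.4083 -0.3606  0.174 ] [-1.399e+02 -1.000e-01 -8.900e+01] w 0.0333
 shift [-0.0006 -0.0002  0.0919]  turn [-0.1  -0.1  -0.01] | turn-first shift [-0.0004 -0.0004  0.0919]
```

Emit:
move_arm:
  rows: "0 0 0 0 0 0.03 0.028;0 0 0 0 0 0.03 0.028;0 0 0 0 0 0.02 0.028;0 0 0 0 0 0.012 0.028;0 0 0 0 0 0 0.028;0 0 0 0 0 0 0.004;0 0 0 0 0 0 0.004;0 0 0 0 0 0 0.004"

```text
t: 11.55
eef_pos: [0.4683, -0.36, 0.1043]
ee_rot: [-2.44, -0.001, -1.554]
force: [2.4, 0.6, 5.9]
width: 0.0087
gripper_force: 45.0
```

Emit:
move_arm:
  rows: "0 0 0 0 0 0 0.004;0 0 0 0 0 0 0.004"

```text
t: 11.8
eef_pos: [0.4683, -0.36, 0.1042]
ee_rot: [-2.44, -0.001, -1.553]
force: [1.8, 1.5, 6.6]
width: 0.0083
gripper_force: 45.0
```

Run:
```python
from h import *
s=arm.get_state();print(s["force"],s["moment"],s["gripper_force"])
Q=R.from_euler("xyz",s["ee_rot"]);p=s["eef_pos"]
go((p+[0,0,.15],Q))
```

```text
[1.77999387 1.51195177 6.64013435] [0.53208902 0.28408993 0.42506962] 44.99771296977997
now t11.80 [ 0.4683 -0.36    0.1042] [-1.398e+02 -1.000e-01 -8.900e+01] w 0.0083
 shift [ 0.0002 -0.0968 -0.1146]  turn [0. 0. 0.] | turn-first shift [ 0.0002 -0.0968 -0.1146]
```

Emit:
move_arm:
  rows: "0 0 0 0 -0.0032 -0.0038 0.004;0 0 0 0 -0.0065 -0.0076 0.004;0 0 0 0 -0.013 -0.0153 0.004;0 0 0 0 -0.013 -0.0153 0.004;0 0 0 0 -0.013 -0.0153 0.004;0 0 0 0 -0.013 -0.0153 0.004;0 0 0 0 -0.0065 -0.0076 0.004;0 0 0 0 0 0 0.004"

```text
t: 12.8
eef_pos: [0.4678, -0.3592, 0.2082]
ee_rot: [-2.442, -0.0, -1.553]
force: [0.2, -0.7, -6.9]
width: 0.0085
gripper_force: 45.0
```

```bash
cat > tote.py <<'E'
from h import *
import sys
k=sys.argv[1]
s=arm.get_state(); p,d=arm.grab_frame("scene"); np.savez(f"pics/scene{k}.npz",p=p,d=d); cv2.imwrite(f"pics/scene{k}.png",p)
print(s["force"].round(1)); go()
E
python3 tote.py 1; python3 w.py 5
python3 - <<'E'
from h import *
from scipy.spatial import cKDTree
s=arm.get_state();Q=R.from_euler("xyz",s["ee_rot"]);p=s["eef_pos"]
W=np.load("pics/w5.npz")["W"]; X=W.reshape(-1,3); L=X-(p-Q.apply([0,0,.008]))
q=(abs(L[:,0])<.11)&(abs(L[:,1])<.08)&(L[:,2]<-.05)&(L[:,2]>-.14)
Y=L[q]; print(len(Y))
for lo,hi in((-.11,-.07),(-.07,-.03),(.03,.07),(.07,.11)):
    y=Y[(Y[:,0]>lo)&(Y[:,0]<hi)]
    if len(y): print(lo,len(y),np.percentile(y,[2,50,98],0).round(4).tolist())
E
```

```text
[ 0.2 -0.7 -6.9]
now t12.85 [ 0.4676 -0.3591  0.2074] [-140.    0.  -89.] w 0.0087
now t12.90 [ 0.4675 -0.359   0.2068] [-1.4e+02  1.0e-01 -8.9e+01] w 0.0085
40469
-0.11 9848 [[-0.0903, -0.0642, -0.1059], [-0.0806, -0.0169, -0.1024], [-0.0704, 0.0613, -0.0634]]
-0.07 14068 [[-0.0694, -0.0639, -0.1062], [-0.0526, -0.0152, -0.1043], [-0.0313, 0.0614, -0.0636]]
0.03 2747 [[0.0304, -0.0625, -0.1071], [0.0504, -0.0253, -0.1056], [0.0691, 0.0084, -0.0653]]
0.07 3679 [[0.0713, -0.0618, -0.1067], [0.0848, -0.0243, -0.0774], [0.0887, 0.034, -0.0658]]
```

View pics/scene1.png

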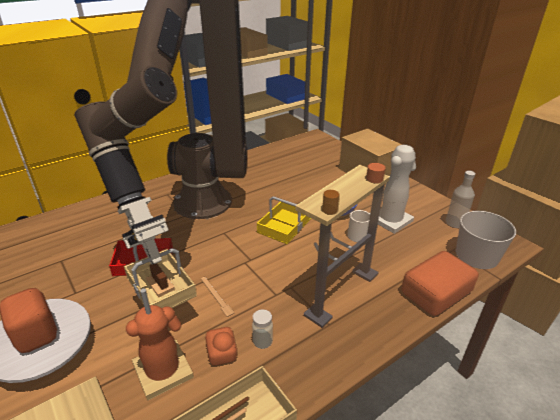

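The scene view shows the tote lifted level at (160,285) with the sander in it, and the bench things undisturbed. Next I check the gripper body's real extent in the tool frame against the shelf.

Run:
```python
from h import *
p,W=load("scene",1); s=arm.get_state();Q=R.from_euler("xyz",s["ee_rot"])
L=Q.inv().apply(W.reshape(-1,3)-s["eef_pos"])
q=(abs(L[:,0])<.15)&(abs(L[:,1])<.15)&(L[:,2]<-.02)&(L[:,2]>-.4);L=L[q]
for z in np.arange(-.36,-.02,.02):
    y=L[(L[:,2]>z)&(L[:,2]<z+.02)]
    if len(y)>3: print(round(z,2),len(y),np.percentile(y[:,:2],[2,98],0).round(3).tolist())
Qh=down(-90+12.2,40,12.2); d=Qh.apply([0,0,1])
def rk(X,Y,z): c,s_=np.cos(np.radians(12.2)),np.sin(np.radians(12.2)); return np.array([X*c-Y*s_,X*s_+Y*c,z])
print("hook",rk(.671,-.037,.165))
go((rk(.51,-.037,.215)+.008*d,Qh))
```

```text
-0.36 415 [[-0.024, -0.149], [0.047, -0.008]]
-0.34 624 [[-0.07, -0.147], [0.047, -0.014]]
-0.32 330 [[-0.044, -0.054], [0.048, -0.004]]
-0.3 285 [[-0.039, -0.051], [0.045, -0.007]]
-0.28 283 [[-0.04, -0.05], [0.045, -0.009]]
-0.26 287 [[-0.04, -0.05], [0.045, -0.009]]
-0.24 283 [[-0.04, -0.051], [0.045, -0.007]]
-0.22 283 [[-0.038, -0.051], [0.045, -0.007]]
-0.2 307 [[-0.041, -0.05], [0.045, 0.001]]
-0.18 173 [[-0.028, -0.049], [0.036, -0.009]]
-0.16 254 [[-0.037, -0.056], [0.039, 0.008]]
-0.14 184 [[-0.021, -0.057], [0.025, 0.008]]
-0.12 178 [[-0.029, -0.101], [0.036, 0.063]]
-0.1 361 [[-0.037, -0.102], [0.039, 0.081]]
-0.08 383 [[-0.037, -0.094], [0.039, 0.08]]
-0.06 118 [[-0.011, -0.089], [0.022, 0.064]]
-0.04 94 [[-0.01, -0.03], [0.011, 0.015]]
hook [0.66366508 0.10563455 0.165     ]
now t12.90 [ 0.4675 -0.359   0.2068] [-1.4e+02  1.0e-01 -8.9e+01] w 0.0085
 shift [-0.4309 -0.0403  0.0319]  turn [-0.   -7.15 -8.63] | turn-first shift [-0.4127 -0.104   0.0846]
```

Emit:
move_arm:
  rows: "0 0 0 -0.01 -0.004 -0.0045 0.004;0 0 0 -0.02 -0.004 -0.0045 0.004;0 0 0 -0.035 -0.004 0.004 0.004;0 0 0 -0.045 -0.004 0.004 0.004;0 0 0 -0.045 -0.004 0.004 0.004;0 0 0 -0.045 -0.004 0.004 0.004;0 0 0 -0.045 -0.004 0.004 0.004;0 0 0 -0.045 -0.004 0.004 0.004"

```text
t: 13.9
eef_pos: [0.4842, -0.1719, 0.2205]
ee_rot: [-2.476, -0.016, -1.583]
force: [-0.3, -3.1, -7.5]
width: 0.0084
gripper_force: 45.0
```

Emit:
move_arm:
  rows: "0 0 0 -0.045 -0.004 0.004 0.004;0 0 0 -0.04 -0.004 0.004 0.004;0 0 0 -0.03 0 0.004 0.004;0 -1.2 -1.4 -0.016 0 0.004 0.004;0 -2.4 -2.9 -0.01 0 0.004 0.004;0 -2.4 -2.9 0 0 0 0.004;0 -1.2 -1.4 0 0 0 0.004;0 0 0 0 0 0 0.004"

```text
t: 14.9
eef_pos: [0.5136, -0.0518, 0.2369]
ee_rot: [-2.511, 0.028, -1.367]
force: [-0.8, 0.8, -6.6]
width: 0.0089
gripper_force: 45.0
```

```bash
python3 w.py 6
python3 - <<'E'
from h import *
s=arm.get_state();Q=R.from_euler("xyz",s["ee_rot"]);p=s["eef_pos"];print(s["force"].round(1),np.degrees(s["q"]).round(0))
W=np.load("pics/w6.npz")["W"]; b=p-Q.apply([0,0,.008]);a=np.radians(12.2);c,sn=np.cos(a),np.sin(a)
F=lambda X:np.c_[X[...,0]*c+X[...,1]*sn,-X[...,0]*sn+X[...,1]*c,X[...,2]]
X=F(W.reshape(-1,3)); print("bar rack",F(b[None]).round(4))
q=(X[:,0]>.61)&(X[:,0]<.70)&(abs(X[:,1]+.037)<.08)&(X[:,2]>.146)&(X[:,2]<.182);Y=X[q]
for h in(Y[Y[:,1]>-.037],Y[Y[:,1]<-.037]): print("prong",len(h),len(h) and np.percentile(h,[1,50,99],0).round(4).tolist())
L=X-F(b[None]);y=L[(abs(L[:,0])<.1)&(abs(L[:,1])<.07)&(L[:,2]<-.095)&(L[:,2]>-.125)]
A=np.c_[y[:,:2],np.ones(len(y))];print("floor",len(y),np.linalg.lstsq(A,y[:,2],rcond=None)[0].round(3))
E
```

```text
now t14.95 [ 0.5133 -0.0521  0.2368] [-143.9    1.6  -78.4] w 0.0086
[ 0.2  0.1 -6.3] [ 18. -13. -48.   7. -19. -12.]
bar rack [[ 0.486  -0.1595  0.2432]]
prong 0 0
prong 85 [[0.6743, -0.077, 0.1519], [0.691, -0.0758, 0.1564], [0.6994, -0.0724, 0.1596]]
floor 21600 [-0.051  0.022 -0.105]
```

View pics/w6.png

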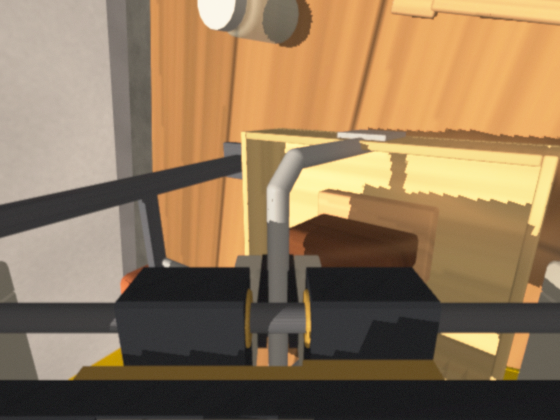

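The view shows the tote still gripped with the sander in it, and the rack crossbar at left. The last move was cut short by joint speed near the wrist singularity, leaving about 0.12 m in y, so I continue more slowly.

```bash
cat >> h.py <<'E'
A_=np.radians(12.2)
def rk(X,Y,z): return np.array([X*np.cos(A_)-Y*np.sin(A_),X*np.sin(A_)+Y*np.cos(A_),z])
def bar():
    s=arm.get_state();b=s["eef_pos"]-R.from_euler("xyz",s["ee_rot"]).apply([0,0,.008]);c,n=np.cos(A_),np.sin(A_)
    r=R.from_euler("xyz",s["ee_rot"]).as_matrix()
    print("bar rack",np.round([b[0]*c+b[1]*n,-b[0]*n+b[1]*c,b[2]],4),"lean",np.degrees(np.arccos(-r[2,2])).round(1),"toolx yaw",np.degrees(np.arctan2(r[1,0],r[0,0])).round(1),"q",np.degrees(s["q"]).round(0),"F",s["force"].round(1),"g",s["gripper_force"].round(0),"w",round(s["width"],4))
def plan(X,Y,z,lean=37):
    bar(); Q=down(-90+12.2,lean,12.2); go((rk(X,Y,z)+.008*Q.apply([0,0,1]),Q))
E
python3 -c "
from h import *
plan(.51,-.037,.22)"
```

```text
Traceback (most recent call last):
  File "h.py", line 33, in plan
    bar(); Q=down(-90+12.2,lean,12.2); go((rk(X,Y,z)+.008*Q.apply([0,0,1]),Q))
    ~~~^^
  File "h.py", line 31, in bar
    print("bar rack",np.round([b[0]*c+b[1]*n,-b[0]*n+b[1]*c,b[2]],4),"lean",np.degrees(np.arccos(-r[2,2])).round(1),"toolx yaw",np.degrees(np.arctan2(r[1,0],r[0,0])).round(1),"q",np.degrees(s["q"]).round(0),"F",s["force"].round(1),"g",s["gripper_force"].round(0),"w",round(s["width"],4))
                                                                                                                                                                                                                                           ^^^^^^^^^^^^^^^^^^^^^^^^
AttributeError: 'float' object has no attribute 'round'
```

```bash
sed -i 's/s\["gripper_force"\].round(0)/round(s["gripper_force"])/' h.py; python3 -c "
from h import *
plan(.51,-.037,.22)"
```

```text
bar rack [ 0.486  -0.1595  0.2432] lean 36.1 toolx yaw -78.4 q [ 18. -13. -48.   7. -19. -12.] F [ 0.2  0.1 -6.3] g 45 w 0.0086
now t14.95 [ 0.5133 -0.0521  0.2368] [-143.9    1.6  -78.4] w 0.0086
 shift [-0.122  -0.0028  0.0349]  turn [ 0.87  0.91 -1.39] | turn-first shift [-0.1224 -0.0053  0.033 ]
```

Emit:
move_arm:
  rows: "0 0 0 -0.01 0 0.003 0.004;0 0 0 -0.015 0 0.004 0.004;0 0 0 -0.02 0 0.005 0.004;0 0 0 -0.02 0 0.005 0.004;0 0 0 -0.02 0 0.005 0.004;0 0 0 -0.02 0 0.005 0.004;0 0 0 -0.012 -0.002 0.005 0.004;0 0 0 -0.005 0 0.002 0.004"

```text
t: 15.95
eef_pos: [0.5183, 0.0655, 0.2315]
ee_rot: [-2.538, 0.043, -1.354]
force: [0.3, -0.1, -7.2]
width: 0.0088
gripper_force: 45.0
```

Emit:
move_arm:
  rows: "0 0 0 0 0 0 0.004;0 0 0 0 0 0 0.004"

```text
t: 16.2
eef_pos: [0.518, 0.0642, 0.2312]
ee_rot: [-2.539, 0.043, -1.355]
force: [-0.7, -0.8, -6.1]
width: 0.009
gripper_force: 45.0
```

```bash
python3 -c "
from h import *
plan(.51,-.037,.20,38)"
```

```text
bar rack [ 0.5153 -0.047   0.2377] lean 34.6 toolx yaw -77.7 q [ 30. -13. -58.  38. -13. -53.] F [-0.7 -0.8 -6.1] g 45 w 0.009
now t16.20 [0.518  0.0642 0.2312] [-145.4    2.5  -77.7] w 0.009
 shift [-0.0081  0.0255  0.0284]  turn [ 3.45  2.06 -1.34] | turn-first shift [-0.0097  0.0269  0.0265]
```

Emit:
move_arm:
  rows: "0.43 0.26 -0.17 -0.0012 0.0034 0.0033 0.004;0.43 0.26 -0.17 -0.0012 0.0034 0.0033 0.004;0.43 0.26 -0.17 -0.0012 0.0034 0.0033 0.004;0.43 0.26 -0.17 -0.0012 0.0034 0.0033 0.004;0.43 0.26 -0.17 -0.0012 0.0034 0.0033 0.004;0.43 0.26 -0.17 -0.0012 0.0034 0.0033 0.004;0.43 0.26 -0.17 -0.0012 0.0034 0.0033 0.004;0.43 0.26 -0.17 -0.0012 0.0034 0.0033 0.004"

```text
t: 17.2
eef_pos: [0.5263, 0.0614, 0.2295]
ee_rot: [-2.534, 0.027, -1.337]
force: [0.6, -0.6, -6.4]
width: 0.0085
gripper_force: 45.0
```

Emit:
move_arm:
  rows: "0 0 0 0 0 0 0.004;0 0 0 0 0 0 0.004"

```text
t: 17.45
eef_pos: [0.5262, 0.0614, 0.2295]
ee_rot: [-2.534, 0.027, -1.337]
force: [-1.2, 0.4, -6.2]
width: 0.0084
gripper_force: 45.0
```

```bash
python3 -c "
from h import *
plan(.51,-.037,.195,38);plan(.60,-.037,.193,38)"
```

```text
bar rack [ 0.5227 -0.0515  0.236 ] lean 34.9 toolx yaw -76.6 q [ 28. -11. -58.  39. -12. -52.] F [-1.2  0.4 -6.2] g 45 w 0.0084
now t17.45 [0.5262 0.0614 0.2295] [-145.2    1.6  -76.6] w 0.0084
 shift [-0.0134  0.0334  0.0269]  turn [3.18 1.97 0.04] | turn-first shift [-0.0142  0.0349  0.0245]
bar rack [ 0.5227 -0.0515  0.236 ] lean 34.9 toolx yaw -76.6 q [ 28. -11. -58.  39. -12. -52.] F [-1.2  0.4 -6.2] g 45 w 0.0084
now t17.45 [0.5262 0.0614 0.2295] [-145.2    1.6  -76.6] w 0.0084
 shift [-0.0114 -0.0393  0.0799]  turn [3.18 1.97 0.04] | turn-first shift [-0.0142 -0.0348  0.0815]
```

```bash
python3 -c "
from h import *
plan(.515,-.037,.225,30);plan(.515,-.037,.20,30)"
```

```text
bar rack [ 0.5227 -0.0515  0.236 ] lean 34.9 toolx yaw -76.6 q [ 28. -11. -58.  39. -12. -52.] F [-1.2  0.4 -6.2] g 45 w 0.0084
now t17.45 [0.5262 0.0614 0.2295] [-145.2    1.6  -76.6] w 0.0084
 shift [-0.0141  0.0133  0.0051]  turn [-4.81  1.96  0.17] | turn-first shift [-0.0142  0.0129  0.0057]
bar rack [ 0.5227 -0.0515  0.236 ] lean 34.9 toolx yaw -76.6 q [ 28. -11. -58.  39. -12. -52.] F [-1.2  0.4 -6.2] g 45 w 0.0084
now t17.45 [0.5262 0.0614 0.2295] [-145.2    1.6  -76.6] w 0.0084
 shift [-0.0134  0.0276  0.0256]  turn [-4.81  1.96  0.17] | turn-first shift [-0.0142  0.0254  0.0274]
```

Emit:
move_arm:
  rows: "-1 0 0 0 0 0 0.004;-1 0 0 0 0 0 0.004;-1 0.4 0 -0.002 0.002 0.001 0.004;-1 0.4 0 -0.003 0.002 0.001 0.004;-0.8 0.4 0 -0.003 0.003 0.001 0.004;0 0.4 0.1 -0.003 0.003 0.001 0.004;0 0.4 0.1 -0.003 0.003 0.001 0.004;0 0 0 0 0 0 0.004"

```text
t: 18.45
eef_pos: [0.5142, 0.0733, 0.2182]
ee_rot: [-2.619, -0.002, -1.357]
force: [0.1, -0.2, -7.0]
width: 0.0087
gripper_force: 45.0
```

```bash
python3 -c "
from h import *
plan(.515,-.037,.20,30)"
```

```text
bar rack [ 0.5141 -0.037   0.2252] lean 30.0 toolx yaw -77.8 q [ 34. -10. -55.  33. -20. -51.] F [ 0.1 -0.2 -7. ] g 45 w 0.0087
now t18.45 [0.5142 0.0733 0.2182] [-1.50e+02 -1.00e-01 -7.78e+01] w 0.0087
 shift [-0.0001  0.0118  0.0222]  turn [ 0.03 -0.06  0.08] | turn-first shift [-0.      0.0118  0.0222]
```

Emit:
move_arm:
  rows: "0 0 0 0 0.0025 0.004 0.004;0 0 0 0 0.003 0.006 0.004;0 0 0 0 0.003 0.006 0.004;0 0 0 0 0.003 0.006 0.004;0 0 0 0 0.002 0.003 0.004;0 0 0 0 0 0 0.004;0 0 0 0 0 0 0.004"

```text
t: 19.32
eef_pos: [0.5177, 0.0727, 0.1944]
ee_rot: [-2.624, 0.002, -1.356]
force: [0.4, -0.1, -6.5]
width: 0.0084
gripper_force: 45.0
```

```bash
python3 w.py 7
python3 - <<'E'
from h import *
plan(.60,-.037,.195,30)
s=arm.get_state();Q=R.from_euler("xyz",s["ee_rot"]);p=s["eef_pos"]
W=np.load("pics/w7.npz")["W"]; b=p-Q.apply([0,0,.008]);c,sn=np.cos(A_),np.sin(A_)
F=lambda X:np.c_[X[...,0]*c+X[...,1]*sn,-X[...,0]*sn+X[...,1]*c,X[...,2]]
X=F(W.reshape(-1,3))
q=(X[:,0]>.60)&(X[:,0]<.70)&(abs(X[:,1]+.037)<.08)&(X[:,2]>.144)&(X[:,2]<.185);Y=X[q]
for h in(Y[Y[:,1]>-.037],Y[Y[:,1]<-.037]): print("prong",len(h),len(h) and np.percentile(h,[1,50,99],0).round(4).tolist())
L=X-F(b[None]);y=L[(abs(L[:,0])<.1)&(abs(L[:,1])<.07)&(L[:,2]<-.085)&(L[:,2]>-.135)]
A=np.c_[y[:,:2],np.ones(len(y))];print("floor",len(y),np.linalg.lstsq(A,y[:,2],rcond=None)[0].round(3))
y=L[(L[:,0]>.02)&(L[:,0]<.12)&(abs(L[:,1])<.075)&(L[:,2]<-.04)&(L[:,2]>-.095)];print("back rim",np.percentile(y,[1,50,99],0).round(4).tolist())
E
```

```text
now t19.38 [0.5176 0.0727 0.1944] [-1.503e+02  1.000e-01 -7.770e+01] w 0.0084
bar rack [ 0.5174 -0.0383  0.2014] lean 29.7 toolx yaw -77.7 q [ 31.  -8. -58.  39. -15. -55.] F [ 0.2 -0.4 -6. ] g 45 w 0.0084
now t19.38 [0.5176 0.0727 0.1944] [-1.503e+02  1.000e-01 -7.770e+01] w 0.0084
 shift [-0.0011 -0.0687  0.0464]  turn [0.34 0.15 0.04] | turn-first shift [-0.0013 -0.0684  0.0468]
prong 718 [[0.6297, -0.0047, 0.1522], [0.6643, -0.0027, 0.1583], [0.6995, 0.0039, 0.1623]]
prong 964 [[0.6202, -0.0764, 0.1536], [0.6564, -0.073, 0.1592], [0.6989, -0.0671, 0.1756]]
floor 26550 [-0.066  0.045 -0.099]
back rim [[0.0205, -0.0631, -0.0947], [0.0722, -0.0276, -0.0815], [0.1169, 0.0355, -0.0424]]
```

View pics/w7.png

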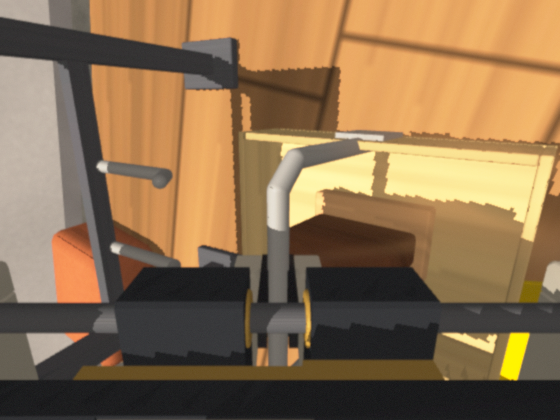

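The view shows the two prongs at left, with tips at (162,178) and (175,263). The tote's back rim is below and in front of them, and the bar is aligned between them in y.

Emit:
move_arm:
  rows: "0 0 0 0 -0.006 0.004 0.004;0 0 0 0 -0.012 0.008 0.004;0 0 0 0 -0.012 0.008 0.004;0 0 0 0 -0.012 0.008 0.004;0 0 0 0 -0.012 0.008 0.004;0 0 0 -0.001 -0.010 0.007 0.004;0 0 0 0 -0.005 0.004 0.004;0 0 0 0 0 0 0.004"

```text
t: 20.38
eef_pos: [0.5989, 0.0913, 0.1872]
ee_rot: [-2.625, 0.002, -1.356]
force: [-0.5, -0.2, -6.9]
width: 0.0089
gripper_force: 45.0
```

Run:
```python
from h import *
plan(.655,-.037,.193,36)
```

```text
bar rack [ 0.6007 -0.0373  0.1942] lean 29.6 toolx yaw -77.7 q [ 28.   2. -51.  39. -12. -52.] F [-0.5 -0.2 -6.9] g 45 w 0.0089
now t20.38 [0.5989 0.0913 0.1872] [-1.504e+02  1.000e-01 -7.770e+01] w 0.0089
 shift [-0.0002 -0.0475  0.0278]  turn [6.38 0.13 0.03] | turn-first shift [-0.0003 -0.0441  0.0329]
```

Run:
```python
from h import *
plan(.652,-.037,.192,32);plan(.652,-.037,.165,32)
Q=down(-90+12.2,32,12.2);print(Q.inv().apply([0,0,-.027]))
```

```text
bar rack [ 0.6007 -0.0373  0.1942] lean 29.6 toolx yaw -77.7 q [ 28.   2. -51.  39. -12. -52.] F [-0.5 -0.2 -6.9] g 45 w 0.0089
now t20.38 [0.5989 0.0913 0.1872] [-1.504e+02  1.000e-01 -7.770e+01] w 0.0089
 shift [-0.0002 -0.0438  0.0272]  turn [2.38 0.13 0.03] | turn-first shift [-0.0003 -0.0427  0.029 ]
bar rack [ 0.6007 -0.0373  0.1942] lean 29.6 toolx yaw -77.7 q [ 28.   2. -51.  39. -12. -52.] F [-0.5 -0.2 -6.9] g 45 w 0.0089
now t20.38 [0.5989 0.0913 0.1872] [-1.504e+02  1.000e-01 -7.770e+01] w 0.0089
 shift [-0.0001 -0.0305  0.0507]  turn [2.38 0.13 0.03] | turn-first shift [-0.0003 -0.0284  0.0519]
[-2.99760217e-18  1.43078201e-02  2.28972986e-02]
```

Emit:
move_arm:
  rows: "0 0 0 0 -0.004 0.003 0.004;0.4 0 0 0 -0.007 0.004 0.004;0.4 0 0 0 -0.007 0.004 0.004;0.4 0 0 0 -0.007 0.004 0.004;0.4 0 0 0 -0.007 0.005 0.004;0.4 0 0 0 -0.007 0.005 0.004;0.4 0 0 0 -0.004 0.003 0.004;0 0 0 0 0 0 0.004"

```text
t: 21.38
eef_pos: [0.6491, 0.1013, 0.1876]
ee_rot: [-2.587, 0.003, -1.356]
force: [0.7, -1.0, -7.1]
width: 0.0087
gripper_force: 45.0
```

Run:
```python
from h import *
plan(.652,-.037,.168,32)
```

```text
bar rack [ 0.6517 -0.0382  0.1944] lean 31.8 toolx yaw -77.7 q [ 15.   6. -52.  72.  -1. -74.] F [ 0.7 -1.  -7.1] g 45 w 0.0087
now t21.38 [0.6491 0.1013 0.1876] [-1.482e+02  1.000e-01 -7.770e+01] w 0.0087
 shift [-0.0011  0.0136  0.0226]  turn [0.21 0.19 0.03] | turn-first shift [-0.0011  0.0137  0.0225]
```

Emit:
move_arm:
  rows: "-0.2 0 0 0 0.001 0.0017 0.004;-0.2 0 0 0 0.0018 0.003 0.004;-0.2 0 0 0 0.002 0.0035 0.004;-0.2 0 0 0 0.002 0.0035 0.004;-0.2 0 0 0 0.002 0.0035 0.004;-0.2 0 0 0 0.002 0.0035 0.004;0 0 0 0 0 0 0.004"

```text
t: 22.25
eef_pos: [0.6499, 0.1016, 0.1689]
ee_rot: [-2.614, 0.004, -1.355]
force: [-0.2, 0.7, -6.4]
width: 0.0084
gripper_force: 45.0
```

Run:
```python
from h import *
plan(.652,-.037,.165,30)
```

```text
bar rack [ 0.6527 -0.038   0.1758] lean 30.2 toolx yaw -77.6 q [ 15.   7. -52.  71.  -1. -73.] F [-0.2  0.7 -6.4] g 45 w 0.0084
now t22.25 [0.6499 0.1016 0.1689] [-149.8    0.3  -77.6] w 0.0084
 shift [-0.001   0.0061  0.009 ]  turn [-0.22  0.31  0.03] | turn-first shift [-0.001  0.006  0.009]
```

Emit:
move_arm:
  rows: "-0.15 0 0 0 0.001 0.0015 0.004;-0.15 0 0 0 0.0013 0.0021 0.004;-0.15 0 0 0 0.0013 0.0021 0.004;-0.15 0 0 0 0.0013 0.0021 0.004;0 0 0 0 0 0 0.004;0 0 0 0 0 0 0.004"

```text
t: 23.0
eef_pos: [0.6498, 0.1016, 0.161]
ee_rot: [-2.626, 0.005, -1.354]
force: [-0.3, 0.6, -6.0]
width: 0.0084
gripper_force: 45.0
```

Run:
```python
from h import *
plan(.652,-.037,.165,30)
```

```text
bar rack [ 0.6526 -0.0381  0.168 ] lean 29.6 toolx yaw -77.6 q [ 15.   8. -52.  70.  -1. -73.] F [-0.3  0.6 -6. ] g 45 w 0.0084
now t23.00 [0.6498 0.1016 0.161 ] [-150.4    0.3  -77.6] w 0.0084
 shift [-0.001   0.0019  0.0023]  turn [0.45 0.34 0.04] | turn-first shift [-0.001   0.002   0.0023]
```

Emit:
move_arm:
  rows: "0 0 0 0 0.0007 0.0012 0.004;0 0 0 0 0.0007 0.0012 0.004;0 0 0 0 0 0 0.004"

```text
t: 23.38
eef_pos: [0.6499, 0.1015, 0.1594]
ee_rot: [-2.628, 0.005, -1.354]
force: [0.1, 0.5, -6.8]
width: 0.0083
gripper_force: 45.0
```

Emit:
move_arm:
  rows: "0 0 0 0 0.0005 0.0009 0.004;0 0 0 0 0 0 0.004"

```text
t: 23.62
eef_pos: [0.65, 0.1014, 0.1588]
ee_rot: [-2.629, 0.006, -1.354]
force: [0.0, 0.6, -6.8]
width: 0.0086
gripper_force: 45.0
```

Run:
```python
from h import *
bar()
```

```text
bar rack [ 0.6528 -0.0383  0.1657] lean 29.4 toolx yaw -77.6 q [ 15.   8. -52.  69.  -1. -72.] F [ 0.   0.6 -6.8] g 45 w 0.0086
```

Emit:
move_arm:
  rows: "0 0 0 0 0.0007 0.0012 0.004;0 0 0 0 0.0007 0.0012 0.004;0 0 0 0 0 0 0.004"

```text
t: 24.0
eef_pos: [0.6507, 0.1014, 0.1582]
ee_rot: [-2.629, 0.006, -1.353]
force: [-1.4, -0.3, -0.6]
width: 0.0086
gripper_force: 45.0
```

Emit:
move_arm:
  rows: "0 0 0 0 0.0007 0.0012 0.004;0 0 0 0 0.0005 0.0008 0.004;0 0 0 0 0 0 0.004"

```text
t: 24.38
eef_pos: [0.6512, 0.1015, 0.1579]
ee_rot: [-2.629, 0.007, -1.353]
force: [-6.8, -1.0, 7.3]
width: 0.0087
gripper_force: 45.0
```

Run:
```python
from h import *
bar()
```

```text
bar rack [ 0.654  -0.0385  0.1649] lean 29.4 toolx yaw -77.5 q [ 16.   8. -52.  68.  -1. -71.] F [-6.8 -1.   7.3] g 45 w 0.0087
```

Emit:
move_arm:
  rows: "0 0 0 0 -0.0002 -0.0004 0.004;0 0 0 0 0 0 0.004;0 0 0 0 0 0 0.004;0 0 0 0 0 0 0.004;0 0 0 0 0 0 0.004;0 0 0 0 0 0 0.004;0 0 0 0 0 0 0.004;0 0 0 0 0 0 0.004"
  squeeze: 3

```text
t: 25.38
eef_pos: [0.6504, 0.1013, 0.1563]
ee_rot: [-2.632, 0.007, -1.353]
force: [3.2, 1.1, 1.9]
width: 0.0097
gripper_force: 3.0
```

Emit:
move_arm:
  rows: "0 0 0 0 0 0 0.014;0 0 0 0 0 0 0.02;0 0 0 0 0 0 0.028;0 0 0 0 0 0 0.028;0 0 0 0 0 0 0.028;0 0 0 0 0 0 0.028;0 0 0 0 0 0 0.028;0 0 0 0 0 0 0.028"

```text
t: 26.38
eef_pos: [0.6502, 0.1011, 0.1561]
ee_rot: [-2.632, 0.007, -1.353]
force: [0.2, -0.0, -0.5]
width: 0.028
gripper_force: 0.0
```

Run:
```python
from h import *
bar()
p,d=arm.grab_frame("scene");W=cloud("scene",d);c,n=np.cos(A_),np.sin(A_)
np.savez("pics/scene2.npz",p=p,d=d)
X=W.reshape(-1,3);L=np.c_[X[:,0]*c+X[:,1]*n,-X[:,0]*n+X[:,1]*c,X[:,2]]
y=L[(L[:,0]>.55)&(L[:,0]<.77)&(abs(L[:,1]+.037)<.09)&(L[:,2]>.03)&(L[:,2]<.13)]
print(len(y),np.percentile(y,[2,50,98],0).round(3).tolist())
cv2.imwrite("pics/s2.png",cv2.resize(p[120:340,220:440],None,fx=2.7,fy=2.7))
```

```text
bar rack [ 0.653  -0.0386  0.1631] lean 29.2 toolx yaw -77.5 q [ 16.   8. -52.  68.  -1. -71.] F [ 0.2 -0.  -0.5] g 0 w 0.028
1706 [[0.566, -0.104, 0.058], [0.684, -0.045, 0.077], [0.744, 0.027, 0.114]]
```

View pics/s2.png

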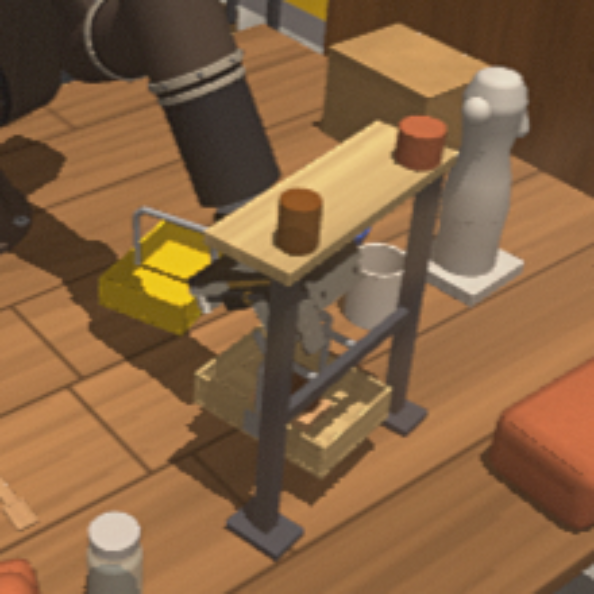

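The view shows the tote hanging on both prongs with the sander inside at about (325,410), and the pots still on the shelf. I back out along the fingers far enough to clear the bar, then level towards the robot to stay under the shelf.

Emit:
move_arm:
  rows: "0 0 0 0 0 -0.003 0.028;0 0 0 0 0 -0.005 0.028;0 0 0 0 0 -0.006 0.028;0 0 0 0 0 -0.006 0.028;0 0 0 0 0 -0.006 0.028;0 0 0 0 0 0 0.028;0 0 0 0 0 0 0.028"

```text
t: 27.3
eef_pos: [0.6398, 0.0974, 0.1782]
ee_rot: [-2.628, 0.004, -1.355]
force: [0.6, 0.7, -0.4]
width: 0.0278
gripper_force: 0.0
```

Run:
```python
from h import *
plan(.58,-.0385,.19,29)
```

```text
bar rack [ 0.642  -0.04    0.1852] lean 29.4 toolx yaw -77.6 q [ 26.   6. -46.  36. -11. -48.] F [ 0.6  0.7 -0.4] g 0 w 0.0278
now t27.30 [0.6398 0.0974 0.1782] [-150.6    0.2  -77.6] w 0.0278
 shift [-0.0017  0.0517 -0.0346]  turn [-0.44  0.29  0.05] | turn-first shift [-0.0015  0.052  -0.0342]
```

Emit:
move_arm:
  rows: "0 0 0 0 0.004 -0.0045 0.028;0 0 0 0 0.007 -0.006 0.028;0 0 0 0 0.009 -0.005 0.028;0 0 0 0 0.011 -0.006 0.028;0 0 0 0 0.011 -0.006 0.028;0 0 0 0 0.010 -0.006 0.028;0 0 0 0 0 0 0.028"

```text
t: 28.18
eef_pos: [0.5787, 0.0838, 0.1822]
ee_rot: [-2.627, 0.004, -1.355]
force: [1.1, -0.1, -1.0]
width: 0.0283
gripper_force: 0.0
```

Emit:
move_arm:
  rows: "0 0 0 0 0 -0.02 0.028;0 0 0 0 0 -0.03 0.028;0 0 0 0 0 -0.03 0.028;0 0 0 0 0 -0.03 0.028;0 0 0 0 0 -0.02 0.028;0 0 0 0 0 0 0.028;0 0 0 0 0 0 0.028;0 0 0 0 0 0 0.028"

```text
t: 29.18
eef_pos: [0.5172, 0.0698, 0.294]
ee_rot: [-2.629, 0.003, -1.355]
force: [0.9, -0.6, 0.4]
width: 0.0286
gripper_force: 0.0
```

Emit:
move_arm:
  rows: "0 0 0 0 0 0 0.028;0 0 0 0 0 0 0.028;0 0 0 0 0 0 0.028;0 0 0 0 0 0 0.028;0 0 0 0 0 0 0.028;0 0 0 0 0 0 0.028;0 0 0 0 0 0 0.028;0 0 0 0 0 0 0.028"

```text
t: 30.18
eef_pos: [0.5172, 0.07, 0.2952]
ee_rot: [-2.628, 0.004, -1.355]
force: [-0.4, 0.4, -0.4]
width: 0.028
gripper_force: 0.0
```

Emit:
move_arm:
  rows: "0 0 0 0 0 0 0.028;0 0 0 0 0 0 0.028;0 0 0 0 0 0 0.028;0 0 0 0 0 0 0.028;0 0 0 0 0 0 0.028;0 0 0 0 0 0 0.028;0 0 0 0 0 0 0.028;0 0 0 0 0 0 0.028"

```text
t: 31.18
eef_pos: [0.5172, 0.07, 0.2952]
ee_rot: [-2.628, 0.004, -1.355]
force: [0.1, -0.4, -0.3]
width: 0.0278
gripper_force: 0.0
```

```bash
python3 w.py 8; python3 w.py 9
python3 - <<'E'
from h import *
bar()
c,n=np.cos(A_),np.sin(A_)
for k in(8,9):
    X=np.load(f"pics/w{k}.npz")["W"].reshape(-1,3);L=np.c_[X[:,0]*c+X[:,1]*n,-X[:,0]*n+X[:,1]*c,X[:,2]]
    for nm,(z0,z1) in(("bar",(.161,.185)),("rim",(.08,.112)),("floor",(.045,.075)),("sander",(.112,.13))):
        h=.05 if nm=="bar" else .075
        y=L[(L[:,0]>(.635 if nm=="bar" else .55))&(L[:,0]<(.69 if nm=="bar" else .76))&(abs(L[:,1]+.037)<h)&(L[:,2]>z0)&(L[:,2]<z1)]
        if len(y)>9: print(nm,len(y),np.percentile(y,[1,50,99],0).round(3).tolist(),rect(y)[2])
    y=L[(L[:,0]>.56)&(L[:,0]<.74)&(abs(L[:,1]+.037)<.05)&(L[:,2]>.045)&(L[:,2]<.075)]
    print("floor slope",np.linalg.lstsq(np.c_[y[:,:2],np.ones(len(y))],y[:,2],rcond=None)[0].round(3))
p,d=arm.grab_frame("top");cv2.imwrite("pics/t9.png",p)
E
```

```text
now t31.23 [0.5172 0.07   0.2952] [-150.6    0.2  -77.6] w 0.0278
now t31.27 [0.5172 0.07   0.2951] [-150.6    0.2  -77.6] w 0.0281
bar rack [ 0.5164 -0.0409  0.3021] lean 29.4 toolx yaw -77.6 q [ 37. -14. -43.  20. -36. -38.] F [0.6 0.2 0.2] g 0 w 0.0281
bar 998 [[0.647, -0.086, 0.162], [0.649, -0.041, 0.168], [0.656, 0.011, 0.17]] 0.8
rim 4505 [[0.562, -0.103, 0.08], [0.623, -0.042, 0.096], [0.741, 0.027, 0.11]] 89.9
floor 8738 [[0.563, -0.102, 0.057], [0.627, -0.045, 0.06], [0.738, 0.024, 0.074]] 89.8
sander 1166 [[0.617, -0.102, 0.112], [0.648, -0.038, 0.118], [0.681, 0.025, 0.128]] 62.2
floor slope [ 0.011 -0.007  0.055]
bar 1003 [[0.647, -0.086, 0.162], [0.649, -0.041, 0.168], [0.656, 0.012, 0.17]] 0.3
rim 4501 [[0.562, -0.103, 0.08], [0.623, -0.042, 0.096], [0.741, 0.027, 0.11]] 89.7
floor 8773 [[0.563, -0.102, 0.056], [0.627, -0.045, 0.06], [0.738, 0.024, 0.074]] 89.9
sander 1166 [[0.617, -0.102, 0.112], [0.648, -0.038, 0.118], [0.681, 0.025, 0.128]] 62.7
floor slope [ 0.011 -0.006  0.055]
```

View pics/w9.png

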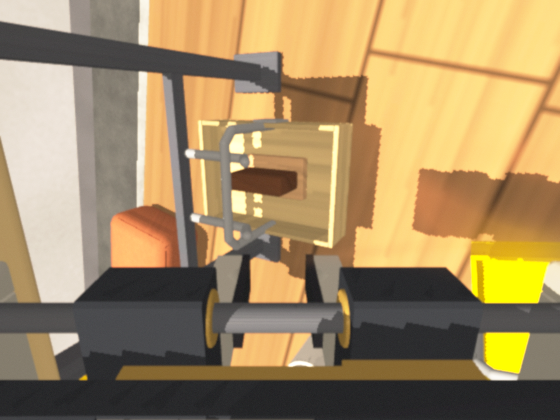

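The view shows the bar across both prongs behind their tips at (235,160) and (240,225), the tote level, and the sander inside at (265,180). Bar X is about 19 mm in front of the hook point, within the 36 mm limit, and two frames agree that it is still.

```bash
python3 -c "
from station import arm
print(arm.job_done())"
```

```text
the job is handed in; nothing more can be done
None
```

I put the sander in the tote and hung the tote on the double hook, level and at rest about 19 mm in front of the hook point, then handed the job in at about 31 s; no verdict came back.

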